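Reset the dosing carriage on its rail

ROBOT

A 6-joint arm with a two-finger parallel gripper is mounted at the origin on the work surface. World frame = base frame: x ahead of the robot, y to its left, z up, the work surface at z = 0. Lengths are in m, angles in rad, forces in N, time in s.
With the tool pointing down it reaches from about 0.3 to 0.825 m from the base axis. Payload 5.4 kg.
Tool frame: the origin (TCP) lies at the very end of the fingers, on their centre line; the grasp point (between the pads) lies 19 mm behind it; z points along the fingers, x is the direction in which the jaws open and shut, and the axes are right-handed (so a half turn about z gives the same grasp; the last joint's range is limited). The gripper opens to 92 mm and grips with 3 to 60 N. Pads are 20 mm wide; open, the fingers measure 128 mm over their backs; the gripper's body (75 mm by 189 mm) begins 69 mm behind the grasp point.
Start: joints at [0.965, 0.158, 1.597, -0, 1.386, -0.21], TCP at [0.222, 0.531, 0.215] pointing down, gripper open.
Joint ranges: [-2.91, 2.91], [-0.94, 2.29], [0.18, 2.7], [-1.29, 4.43], [0.17, 2.64], [-3, 3]. Speed limits (rad/s): [2.57, 2.57, 3.14, 3.14, 3.14, 3.14].

INTERFACE

Orientations are given as a rotation vector (axis times angle).
In Python, from workcell import bot gives the robot as it stands. Calls block until the motion is done:
- bot.goto(position, orientation): joint-space move of the TCP to a pose.
- bot.line_to(position, rot=None, max_speed=0.15): straight line of the TCP; rot=None keeps the orientation; max_speed is the mean speed in m/s.
- bot.set_joints(angles): joint-space move.
- bot.set_gripper(opening, newtons=None): opening from 0.0 (shut) to 1.0 (fully open); newtons is the grip in N (None keeps the last); returns when the fingers have stopped.
- bot.hold(seconds).
- bot.inverse_kinematics(position, orientation): joint angles nearest the present ones, or None.
- bot.read_camera(name): name is "scene" or "top"; returns a dict with "pixels" (480x640x3 uint8, blue, green, red), "fx", "fy", "cx", "cy" (pixels), "k1" (the pictures are not rectified: a ray, as slopes to the right and down, at radius r is drawn at 1 + k1 r^2 times it, then the intrinsics apply), "R" (3x3) and "t" (3): a world point X has camera coordinates R X + t. Camera axes: x right, y down, z forward; pixel columns grow to the right and rows downward; lengths in m; the calibration is good to about 2 mm. A picture is of the moment at which its call begins. There is no depth.
A pose or a line that the arm cannot do raises bot.MotionError and nothing moves.
- bot.job_done(): hands the job in, once; it reports no verdict.
Readings, each from a call of its own:
- bot.current_clock(): time.
- bot.current_joints(): joint angles.
- bot.current_joint_vel(): joint speeds.
- bot.current_effort(): joint torques, N m.
- bot.current_ee_pos(): TCP position.
- bot.current_tool_rot(): TCP orientation.
- bot.current_contact_force(): force on the tool from outside, world axes, zero at the start.
- bot.current_ft_torque(): the same for the moment, N m.
- bot.current_opening(): opening from 0.0 (shut) to 1.0 (fully open).
Only numpy, scipy, OpenCV 4.12 (cv2) and the standard library are available. Lean on these libraries where they do the work, as an engineer would, in place of code of your own. Each camera call takes 0.05 s, during which the arm holds its last target. There are 200 camera calls.

TASK

Move the dosing carriage to its marked position on the rail: swing its clamp lever open (towards the robot), slide the carriage until the pointer on its far side stands exactly opposite the tip of the pointed tab (not the square one), then swing the lever fully back home along the rail so the carriage is locked there. The cross beam is in the way from straight above, so come at the lever with the tool tilted, and leave the jug, bottle and wrench where they are.

Things in the scene. Friction and masses are not known exactly. Their poses are not given: they have to be found in the camera images.
- rail: Fixed slotted aluminium dosing rail. Origin: underside, on the travel line, mid-length; its y axis runs along the rail, its x axis points away from the robot at yaw 0, z up. Base x -45 to +115 mm, y +-315 mm, 30 mm high. At y = +-300 mm stand 30 x 30 mm uprights that carry a 30 x 30 mm cross beam along y: x -5 to +25 mm, z 215 to 245 mm, over the whole rail.
- carriage (a joint): Position (m) of the grey carriage along the rail's y; 0 = mid-length, range +-0.125. Its block is 60 mm (x) x 120 mm (y), centred on the rail's x = 0, top at z 65 mm above the table. Pushing it takes about 7 N once the lever is open; it does not move while the lever is closed. A bent 8 mm steel spout stands on it at y = -45 mm from its centre, x +15 to +109 mm, up to z 122 mm.
- lever (a joint): Angle (rad) of the steel clamp lever on top of the carriage about a vertical axis. 0 = closed: its arm lies along the rail's +y, against its stop. 1.57 = open: the arm points to the rail's -x (towards the robot); stop at 1.6. It stays where it is left; turning takes about 0.1 to 0.2 N m.
- lever_pivot (a point): Point on the lever's axis (x 0, y +20 mm from the carriage's centre), at the top of the hub, z 82 mm above the table. The point turns with the lever.
- lever_grip (a point): Middle of the upper half of the lever's upright round white grip, 70 mm from the lever's axis. Grip: 18 mm diameter, vertical, spins freely on its own axis, z 80 to 125 mm; the arm below it is 14 mm wide, z 71 to 80 mm. The point is at z 107 mm, 108 mm below the beam.
- thumb_plate (a point): Middle of the free part of the carriage's grey thumb plate, which stands out towards the robot: 14 mm thick (along y), x -78 to -30 mm and z 34 to 84 mm; the point is at x -60 mm, z 70 mm. It is 45 mm on the -y side of the carriage's centre; pinch it across its thickness to slide the carriage.
- pointer_tip (a point): Tip of the flat black arrow-shaped pointer on the far (+x) side of the carriage, at the carriage's centre in y, rail x +60 mm, z 34 mm.
- pointed_tab: Fixed black plastic tab 24 mm wide, 36 mm long, 6 mm thick, whose near end is a 90 degree point towards the carriage, on the far strip of the rail. Origin: at its tip, 63 mm from the travel line, on the rail's surface (z 30 mm). Its y axis is along the rail; the pointer is on the mark when it has the same y in this frame.
- square_tab: Fixed black plastic tab, 36 x 24 x 6 mm, with a square end, on the same strip on the other side of the start position; not a mark. Origin: middle of its near edge.
- jug: Loose white open jug, 100 mm across, 130 mm high, past the +y end of the rail; origin under its centre. Bystander.
- bottle: Loose white bottle with a cap, 60 mm across, 150 mm high, past the -y end of the rail; origin under its centre. Bystander.
- wrench: Loose steel wrench lying flat, 170 mm long along its x, 9 mm thick, on the robot's side of the rail; origin under its middle. Bystander.

How it is judged:
By the outcome, as a careful person would: the job done as asked, in the order asked, and still so for the second after the job is handed in, with the robot touching nothing.
It also fails if it takes over 72 s, if anything falls off the work surface, if the arm or the gripper's body presses on something with over 40 N, if the wrist force passes 120 N, or if a joint passes its speed limit or range.

## Working session

There is one attempt and no reset: what is moved stays moved. The work goes in short steps, each a Python script; the robot and the scene stay as the last script left them, time stands still between calls to the robot, and variables do not carry over. Pictures are saved under pics/ and viewed, about 8 in all and at most 12, crops included, and the job is handed in when it is done.

```bash
ls; mkdir -p pics; python3 - <<'E'
from workcell import bot
import cv2,numpy as np
for n in("scene","top"):
    c=bot.read_camera(n); cv2.imwrite(f"pics/{n}0.png",c["pixels"])
    R=np.array(c["R"]);print(n,c["fx"],c["cx"],c["cy"],c["k1"],-R.T@np.array(c["t"]),R.round(3).tolist())
E
```

```text
pics
scene 527.1004377530742 319.78142192778887 232.67783175643473 -0.12493362947566321 [ 1.44228218 -0.06744285  0.81424631] [[0.088, 0.996, 0.003], [0.624, -0.053, -0.779], [-0.776, 0.07, -0.627]]
top 550.0107836463046 315.6989346447446 237.29927079504992 -0.05666711330150284 [0.37807958 0.02802413 1.56826364] [[-0.012, -1.0, -0.002], [-0.994, 0.012, -0.106], [0.106, 0.001, -0.994]]
```

View pics/scene0.png

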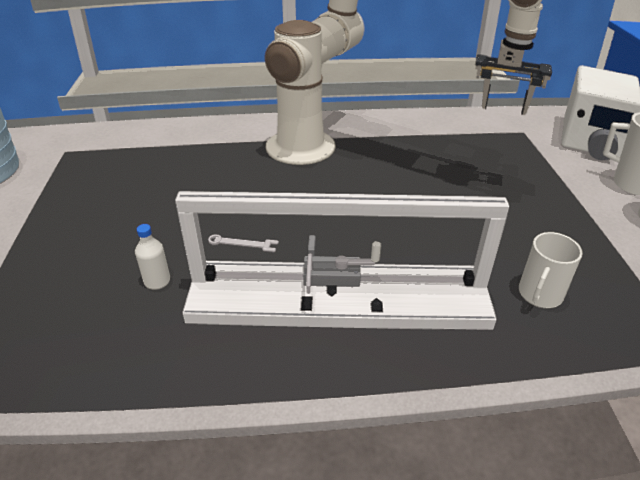

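View pics/top0.png

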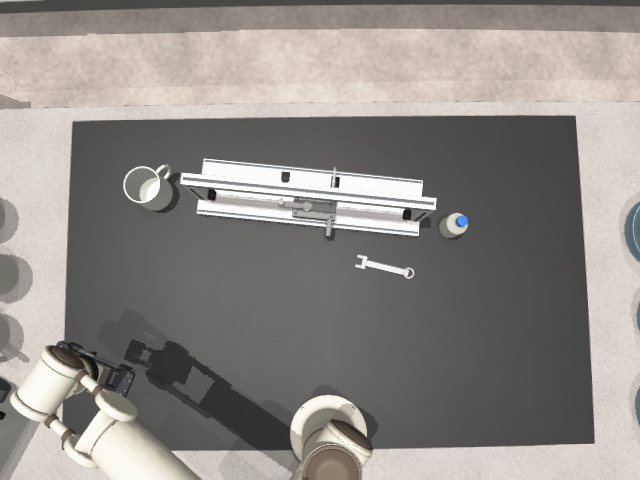

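The scene view shows the pointer at about (331,291), one tab at (377,305), which looks pointed, and the other at (307,303). I'll zoom in to confirm and measure.

```bash
python3 - <<'E'
import cv2
a=cv2.imread("pics/scene0.png")[225:335,170:510]; cv2.imwrite("pics/c1.png",cv2.resize(a,None,fx=2.35,fy=2.35,interpolation=cv2.INTER_CUBIC))
b=cv2.imread("pics/top0.png")[150:250,180:440]
cv2.imwrite("pics/c2.png",cv2.resize(b,None,fx=3,fy=3,interpolation=cv2.INTER_CUBIC))
import numpy as np
x=cv2.vconcat([cv2.resize(a,(799,258),interpolation=cv2.INTER_CUBIC),cv2.resize(b,(799,307),interpolation=cv2.INTER_CUBIC)]);cv2.imwrite("pics/c12.png",x)
E
```

```text
(no output)
```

View pics/c12.png

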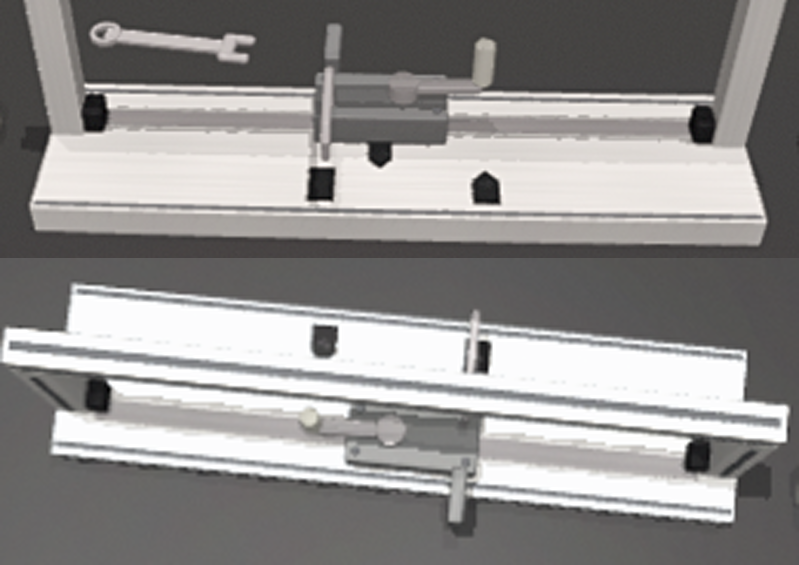

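Confirmed: the tab at scene (377,298) is the pointed one, on the +y side. The other, at (307,300), is square. The lever is closed along +y. Next I measure the rail edges, pointer and tab.

```bash
cat > h.py <<'E'
import numpy as np,cv2
from workcell import bot
def undist(c,uv):
    K=np.array([[c["fx"],0,c["cx"]],[0,c["fy"],c["cy"]],[0,0,1.]])
    return cv2.undistortPoints(np.array(uv,float).reshape(-1,1,2),K,np.array([c["k1"],0,0,0.])).reshape(-1,2)
def cast(c,uv,z):
    n=undist(c,uv);R=np.array(c["R"]);o=-R.T@np.array(c["t"])
    d=np.c_[n,np.ones(len(n))]@R
    return o+d*((z-o[2])/d[:,2])[:,None]
def cross(v,level):  # first rising crossing, subpixel
    v=v.astype(float)
    i=np.argmax(v>level)
    return i-1+(level-v[i-1])/(v[i]-v[i-1])
def rail(c):
    """rail pose (origin xy, yaw) from top image, outline at z=0.03"""
    g=cv2.cvtColor(c["pixels"],cv2.COLOR_BGR2GRAY)
    far=[(u,140+cross(g[140:200,u],120)) for u in list(range(212,325))+list(range(345,415))]
    L=[(180+cross(g[v,180:230],120),v) for v in (162,164,166,168,170,204,206,208,210)]
    Rr=[(450-cross(g[v,450:400:-1],120),v) for v in (184,186,188,190,192,222,224,226,228,230)]
    F,Lp,Rp=[cast(c,p,0.03)[:,:2] for p in(far,L,Rr)]
    def fit(p): return cv2.fitLine(p.astype(np.float32),cv2.DIST_HUBER,0,1e-4,1e-4).ravel()
    f=fit(F);yv=f[:2]*np.sign(f[1]);xv=np.array([yv[1],-yv[0]])
    fx=np.median(F@xv);ly=np.median(Lp@yv);ry=np.median(Rp@yv)
    print("resid mm",(F@xv-fx).std()*1e3,"L",(Lp@yv-ly).round(4),"R",(Rp@yv-ry).round(4),"length",ly-ry)
    return xv*(fx-.115)+yv*(ly+ry)/2,np.arctan2(-xv[1],-xv[0])+np.pi if 0 else np.arctan2(xv[1],xv[0])
def to_rail(P,o,yaw):
    x=np.array([np.cos(yaw),np.sin(yaw)]);y=np.array([-x[1],x[0]]);d=P[:,:2]-o
    return np.c_[d@x,d@y]
def tips(c):
    """dark blobs on far strip in scene view"""
    g=cv2.cvtColor(c["pixels"],cv2.COLOR_BGR2GRAY)
    return g
E
python3 - <<'E'
from h import *
c=bot.read_camera("top");s=bot.read_camera("scene")
o,yaw=rail(c);print(o,yaw)
g=cv2.cvtColor(s["pixels"],cv2.COLOR_BGR2GRAY)
m=(g<80).astype(np.uint8);m[:284]=0;m[318:]=0;m[:,:290]=0;m[:,400:]=0
n,l,st,ce=cv2.connectedComponentsWithStats(m)
for i in range(1,n):
    if st[i][4]<15: continue
    print(st[i],ce[i],to_rail(cast(s,[ce[i]],.036),o,yaw))
np.set_printoptions(linewidth=250)
print(g[284:316,322:342]);print(g[290:312,366:390])
for uv,z in [((331.7,296),.034),((376.8,298),.036)]: print(to_rail(cast(s,[uv],z),o,yaw))
# top-view thumb plate & grip rough
for n_,uv,z in [("grip",(180+310/3.073,150+(418-258)/3.073),.125),("hub",(180+390/3.073,150+(430-258)/3.073),.082),("plate",(180+455/3.073,150+(520-258)/3.073),.084),("taptop",(180+324/3.073,150+(355-258)/3.073),.036)]:
    P=cast(c,[uv],z);print(n_,P,to_rail(P,o,yaw))
E
```

```text
resid mm 0.4288224476453739 L [-0.0001 -0.0008  0.0005  0.     -0.0002  0.0008  0.0003 -0.0002  0.0003] R [ 0.0255  0.0251  0.0249  0.0253  0.0264 -0.0249 -0.0515 -0.0523 -0.0527
 -0.0674] length 0.6596873966354588
[0.62586882 0.03630501] -0.11448999
[326 285  11  11  91] [331.0989011  289.30769231] [[ 0.04276962 -0.0046344 ]]
[301 297  11  14 138] [306.1884058  303.20289855] [[ 0.08396967 -0.05462372]]
[371 299  12  13 121] [376.4214876  305.60330579] [[0.08673434 0.08729064]]
[[ 89  88  89  90  89  93  95  94  94  96  94  94  95  94  92  94  89  90  90  90]
 [ 91 101 104  97  70  56  56  59  58  60  59  58  57  57  64  82  88  87  87  86]
 [159 182 194 172 110  49  34  36  35  37  36  36  34  30  66 126 135 134 133 130]
 [225 226 230 232 168  63  25  33  34  33  35  34  33  32 107 217 228 225 224 224]
 [223 224 227 232 170  64  29  33  39  39  39  37  32  30 109 218 228 225 223 223]
 [223 223 226 229 167  61  32  38  34  37  44  41  34  28  98 217 226 222 221 221]
 [220 220 222 201 133  50  35  37  40  39  40  46  45  35  99 216 225 221 220 220]
 [218 219 221 222 159  61  32  38  3
[... 3853 characters left out ...]
36  41  40  38  43  38  41  37  27  85 216 238 234 233 232 233 233]
 [234 234 236 238 213 103  30  30  34  37  40  37  39  36  35  24  82 213 238 234 232 232 232 232]
 [233 233 234 238 243 131  27  21  24  24  24  23  23  24  21  12  75 210 239 235 233 233 233 233]
 [233 233 233 235 239 151  84  74  76  79  77  63  60  50  53  50  78 195 236 233 231 231 231 230]]
[[ 0.0601807 -0.0031857]]
[[0.06538279 0.08923744]]
grip [[0.62797183 0.12057492 0.125     ]] [[-0.00753775  0.08395846]]
hub [[0.62368612 0.05216089 0.082     ]] [[-0.00397979  0.01550273]]
plate [[ 0.54216646 -0.00446254  0.084     ]] [[-0.07849709 -0.05006281]]
taptop [[0.70210829 0.11307714 0.036     ]] [[0.0669699  0.08497913]]
```

```bash
cat >> h.py <<'E'
from scipy.spatial.transform import Rotation as Ro
O=np.array([0.62586882,0.03630501]);YAW=-0.11449   # y origin arbitrary along the rail
EX=np.array([np.cos(YAW),np.sin(YAW),0]);EY=np.array([-np.sin(YAW),np.cos(YAW),0]);EZ=np.array([0,0,1.])
def W(x,y,z): return np.r_[O,0]+EX*x+EY*y+EZ*z
def tool(t,s=1,yaw=0):
    h=EX*np.cos(yaw)+EY*np.sin(yaw); zt=h*np.sin(t)-EZ*np.cos(t); xt=s*np.cross(EZ,h)
    return zt,Ro.from_matrix(np.c_[xt,np.cross(zt,xt),zt]).as_rotvec()
E
python3 - <<'E'
from h import *
s=bot.read_camera("scene")
for n,uv,z in [("grip mid",(376.4,250.5),.103),("hub top",(170+403/2.35,225+82/2.35),.082),("plate top end",(170+334/2.35,225+26/2.35),.084)]:
    print(n,to_rail(cast(s,[uv],z),O,YAW))
C0=-.0043
for t in (45,50,55):
  for sg in (1,-1):
    zt,r=tool(np.radians(t),sg)
    for n,p in [("grip",W(0,C0+.09,.107)),("gopen",W(-.07,C0+.02,.107)),("plate",W(-.06,C0-.045,.07)),("plate2",W(-.06,C0+.047,.07)),("gend",W(0,C0+.182,.107))]:
      q=[bot.inverse_kinematics(p+zt*(.019-d),r) for d in (0,.1)]
      print(t,sg,n,[None if a is None else np.round(a,2).tolist() for a in q])
print(bot.current_clock())
E
```

```text
grip mid [[-0.00591342  0.08758106]]
hub top [[0.0017839  0.01584494]]
plate top end [[-0.07250391 -0.04818716]]
45 1 grip [[0.06, 0.14, 2.1, -0.78, 0.18, -0.67], [0.09, -0.18, 2.24, -0.45, 0.34, -0.99]]
45 1 gopen [None, [-0.1, -0.55, 2.5, -0.02, 0.41, -1.54]]
45 1 plate [None, [-0.35, -0.51, 2.56, 0.48, 0.36, -2.19]]
45 1 plate2 [None, [-0.01, -0.36, 2.46, -0.29, 0.27, -1.21]]
45 1 gend [[0.26, 0.25, 1.97, -0.99, 0.31, -0.33], [0.32, -0.03, 2.1, -0.76, 0.44, -0.55]]
45 -1 grip [[0.06, 0.14, 2.1, -0.78, 0.18, 2.47], [0.09, -0.18, 2.24, -0.45, 0.34, 2.15]]
45 -1 gopen [None, [-0.1, -0.55, 2.5, -0.02, 0.41, 1.6]]
45 -1 plate [None, [-0.35, -0.51, 2.56, 0.48, 0.36, 0.95]]
45 -1 plate2 [None, [-0.01, -0.36, 2.46, -0.29, 0.27, 1.93]]
45 -1 gend [[0.26, 0.25, 1.97, -0.99, 0.31, 2.81], [0.32, -0.03, 2.1, -0.76, 0.44, 2.6]]
50 1 grip [None, [0.11, -0.2, 2.31, -0.81, 0.24, -0.63]]
50 1 gopen [None, [-0.1, -0.59, 2.58, -0.04, 0.29, -1.53]]
50 1 plate [[-0.31, -0.01, 2.42, 2.3, 0.2, 2.28], [-0.37, -0.55, 2.64, 0.79, 0.28, -2.51]]
50 1 plate2 [None, None]
50 1 gend [None, [0.34, -0.03, 2.16, -1
[... 184 characters left out ...]
], [-0.37, -0.55, 2.64, 0.79, 0.28, 0.63]]
50 -1 plate2 [None, None]
50 -1 gend [None, [0.34, -0.03, 2.16, -1.09, 0.39, 2.93]]
55 1 grip [[0.08, 0.16, 2.18, 3.93, 0.22, 0.91], None]
55 1 gopen [[-0.1, -0.08, 2.44, 3.19, 0.18, 1.53], None]
55 1 plate [[-0.32, 0.03, 2.45, 2.61, 0.33, 1.96], None]
55 1 plate2 [[-0.02, 0.1, 2.37, 3.41, 0.3, 1.37], None]
55 1 gend [[0.28, 0.27, 2.05, 4.42, 0.34, 0.54], None]
55 -1 grip [[0.08, 0.16, 2.18, 3.93, 0.22, -2.24], None]
55 -1 gopen [[-0.1, -0.08, 2.44, 3.19, 0.18, -1.62], None]
55 -1 plate [[-0.32, 0.03, 2.45, 2.61, 0.33, -1.18], None]
55 -1 plate2 [[-0.02, 0.1, 2.37, 3.41, 0.3, -1.77], None]
55 -1 gend [[0.28, 0.27, 2.05, 4.42, 0.34, -2.6], None]
0.25
```

```bash
python3 - <<'E'
from h import *
C0=-.0043
for t in (30,35,38):
  for yw in (0,-.25,.25):
    sg=1;zt,r=tool(np.radians(t),sg,yw)
    print(t,yw)
    for n,p in [("grip",W(0,C0+.09,.107)),("gopen",W(-.07,C0+.02,.107)),("plate",W(-.064,C0-.045,.073)),("plate2",W(-.064,C0+.047,.073)),("gend",W(0,C0+.182,.107)),("goe",W(-.07,C0+.112,.107))]:
      q=[bot.inverse_kinematics(p+zt*(.019-d),r) for d in (0,.1)]
      print("  ",n,[None if a is None else np.round(a,2).tolist() for a in q])
E
```

```text
30 0
   grip [[0.04, 0.18, 1.93, -0.15, 0.52, -1.3], [0.06, -0.07, 2.0, -0.13, 0.7, -1.32]]
   gopen [[-0.11, -0.05, 2.17, -0.01, 0.49, -1.56], [-0.1, -0.35, 2.23, -0.01, 0.74, -1.56]]
   plate [[-0.27, 0.0, 2.21, 0.19, 0.42, -1.88], [-0.29, -0.33, 2.29, 0.14, 0.67, -1.84]]
   plate2 [[-0.04, 0.06, 2.15, -0.09, 0.41, -1.42], [-0.03, -0.25, 2.23, -0.07, 0.64, -1.44]]
   gend [[0.21, 0.28, 1.81, -0.3, 0.57, -1.03], [0.25, 0.05, 1.88, -0.27, 0.73, -1.05]]
   goe [[0.11, 0.05, 2.08, -0.23, 0.52, -1.17], [0.14, -0.22, 2.13, -0.19, 0.73, -1.2]]
30 -0.25
   grip [[0.11, 0.23, 1.87, -0.41, 0.61, -0.81], [0.16, 0.01, 1.92, -0.36, 0.78, -0.84]]
   gopen [[-0.01, -0.0, 2.13, -0.34, 0.54, -0.97], [0.03, -0.27, 2.17, -0.28, 0.77, -1.02]]
   plate [[-0.17, 0.03, 2.18, -0.23, 0.43, -1.19], [-0.15, -0.27, 2.25, -0.18, 0.66, -1.24]]
   plate2 [[0.05, 0.11, 2.1, -0.44, 0.49, -0.82], [0.1, -0.16, 2.15, -0.35, 0.7, -0.89]]
   gend [[0.27, 0.34, 1.74, -0.49, 0.69, -0.61], [0.33, 0.14, 1.78, -0.44, 0.85, -0.64]]
   goe [[0.19, 0.11, 2.01, -0.47, 0.62, -0.68], [0.26, -0.12, 2.04, -0.41, 0.82, -0.73]]
30 0.
[... 3114 characters left out ...]
.81, -0.76, 0.6, -0.34], [0.39, 0.12, 1.88, -0.67, 0.75, -0.41]]
   goe [[0.24, 0.09, 2.09, -0.77, 0.52, -0.37], [0.32, -0.15, 2.14, -0.64, 0.72, -0.48]]
38 0.25
   grip [[-0.05, 0.12, 2.06, 0.36, 0.33, -2.07], [-0.08, -0.2, 2.18, 0.27, 0.52, -1.98]]
   gopen [[-0.23, -0.11, 2.29, 0.61, 0.4, -2.44], [-0.31, -0.51, 2.4, 0.43, 0.68, -2.28]]
   plate [[-0.41, -0.03, 2.3, 0.88, 0.43, -2.85], [-0.52, -0.44, 2.43, 0.62, 0.69, -2.62]]
   plate2 [[-0.16, 0.01, 2.27, 0.68, 0.29, -2.46], [-0.22, -0.39, 2.4, 0.43, 0.54, -2.22]]
   gend [[0.14, 0.21, 1.96, -0.02, 0.31, -1.55], [0.14, -0.08, 2.08, -0.01, 0.48, -1.55]]
   goe [[0.02, -0.03, 2.21, 0.25, 0.31, -1.9], [-0.01, -0.39, 2.32, 0.17, 0.55, -1.83]]
```

```bash
cat >> h.py <<'E'
T=np.radians(35);ZT,RV=tool(T)
def st(m): print(m,"t",round(bot.current_clock(),2),"op",round(bot.current_opening(),3),"F rail",np.round([np.dot(bot.current_contact_force(),e) for e in(EX,EY,EZ)],1),"tcp",np.round(bot.current_ee_pos(),4))
def snap(n):
    c={k:bot.read_camera(k) for k in("scene","top")}
    for k in c: cv2.imwrite(f"pics/{k}{n}.png",c[k]["pixels"])
    return c
def arc(a0,a1,n=9,r=.07,speed=.08):
    p0=np.array(bot.current_ee_pos())
    f=lambda a: EX*(-r*np.sin(a))+EY*(r*np.cos(a))
    for a in np.linspace(a0,a1,n+1)[1:]:
        bot.line_to(p0+f(a)-f(a0),max_speed=speed)
E
python3 - <<'E'
from h import *
g=W(-.002,.0857,.107)
bot.set_gripper(.45,25)
bot.goto(g+ZT*(.019-.1),RV); st("pre")
bot.line_to(g+ZT*.019,max_speed=.1); st("in")
bot.set_gripper(0,25); st("grip")
arc(0,1.58); st("open")
snap(1)
E
python3 - <<'E'
import cv2
a=cv2.imread("pics/scene1.png")[170:330,170:510]
b=cv2.imread("pics/top1.png")[150:280,180:440]
cv2.imwrite("pics/v1.png",cv2.vconcat([cv2.resize(a,(640,300)),cv2.resize(b,(640,300))]))
E
```

```text
pre t 3.05 op 0.452 F rail [1.  0.6 0.5] tcp [0.5876 0.1276 0.1736]
in t 4.2 op 0.453 F rail [-0.5  0.3  0.2] tcp [0.6447 0.1206 0.092 ]
grip t 4.68 op 0.186 F rail [-2.  -3.7  1.1] tcp [0.6446 0.12   0.0917]
open t 7.38 op 0.191 F rail [ 21.9   0.6 -17.3] tcp [0.5687 0.0572 0.0924]
```

View pics/v1.png

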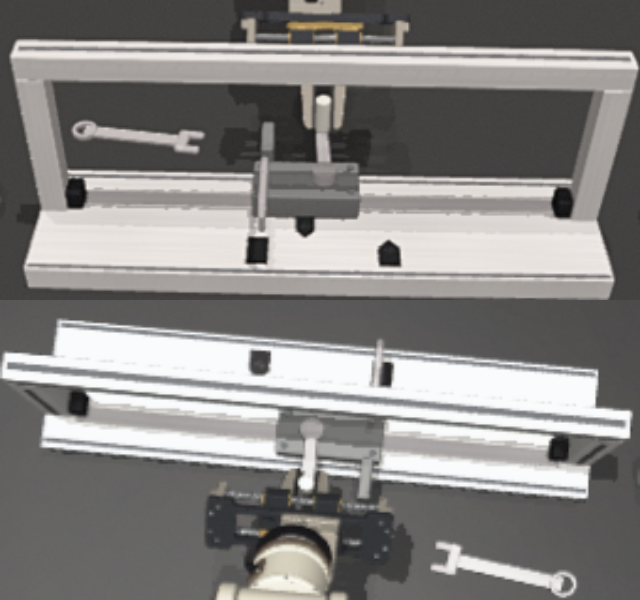

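The lever is open and the arm points at the robot. The 22 N preload goes away on release. Next I release, pinch the thumb plate, slide +92 mm and measure.

```bash
cat >> h.py <<'E'
def tipmeas(s,verbose=True):
    """pointer and pointed tab: centre lines / tips in the scene view -> rail y"""
    g=cv2.cvtColor(s["pixels"],cv2.COLOR_BGR2GRAY).astype(float)
    def row(v,u0,u1):   # darkness-weighted centre of the row
        w=np.clip(235-g[v,u0:u1],0,None);w[w<25]=0
        return (w*np.arange(u0,u1)).sum()/w.sum() if w.sum()>100 else None
    return g,row
E
python3 - <<'E'
from h import *
p=np.array(bot.current_ee_pos())
bot.set_gripper(.42); st("rel")
bot.line_to(p-ZT*.1,max_speed=.15)
pl=W(-.064,-.0493,.075)
bot.line_to(pl+ZT*(.019-.09),max_speed=.15)
bot.line_to(pl+ZT*.019,max_speed=.1);st("at plate")
bot.set_gripper(0,40);st("pinch")
q=np.array(bot.current_ee_pos())
bot.line_to(q+EY*.0918,max_speed=.06);bot.hold(.2);st("slid")
c=snap(2)
g,row=tipmeas(c["scene"])
np.set_printoptions(linewidth=250)
print(g[284:312,364:392].astype(int))
E
python3 - <<'E'
import cv2
a=cv2.imread("pics/scene2.png")[200:330,170:510]
cv2.imwrite("pics/v2.png",cv2.resize(a,(780,300),interpolation=cv2.INTER_CUBIC))
E
```

```text
rel t 7.97 op 0.422 F rail [-0.3 -0.6  0. ] tcp [0.5669 0.058  0.0918]
at plate t 10.5 op 0.42 F rail [-0.5 -0.6 -0.6] tcp [ 0.5677 -0.0064  0.06  ]
pinch t 10.99 op 0.147 F rail [-4.7  1.6  4.6] tcp [ 0.5676 -0.0065  0.0598]
slid t 12.88 op 0.147 F rail [-4.1 -5.5  4. ] tcp [0.578  0.084  0.0598]
[[ 89  89  88  90  89  90  92  92  91  93  91  92  93  92  92  92  91  91  91  89  89  90  90  90  88  89  90  90]
 [ 85  86  83  83  83  86  88  91  93  92  94  94  92  94  93  92  90  90  88  89  87  88  89  87  89  87  87  88]
 [ 92  94 111 113 113 101  58  41  40  42  42  44  52  51  53  49  62  86  88  87  84  84  84  83  85  84  86  87]
 [165 168 211 221 223 183  89  30  27  32  32  30  35  32  31  28  74 139 150 147 130 127 130 126 126 127 133 138]
 [216 215 219 219 221 187  96  32  31  33  34  35  34  35  27  33 112 222 223 219 219 219 219 218 220 219 219 219]
 [215 214 214 213 218 221 132  39  28  36  36  45  39  32  31  21  90 218 217 213 212 212 212 212 214 214 214 213]
 [215 214 215 215 220 224 138  45  32  37  43  44  41  43  34  20  87 222 218 214 213 213 213 213 214 213 214 2
[... 1719 characters left out ...]
 229 228]
 [230 230 230 230 232 238 206 101  34  34  39  37  39  38  40  37  35  20 103 242 233 228 226 226 226 226 226 226]
 [233 233 233 233 235 238 187  82  32  33  39  41  39  38  41  39  38  23 101 239 235 230 229 228 229 229 229 229]
 [232 232 232 232 233 237 202  95  30  36  37  37  40  40  35  38  36  23  82 212 235 231 230 229 230 230 230 229]
 [231 232 232 232 233 235 210 101  29  30  35  35  35  35  36  35  33  23  80 209 235 231 229 229 229 230 229 229]
 [231 230 231 230 232 236 240 126  27  19  24  26  23  21  21  20  21  13  73 207 236 232 230 230 231 230 230 230]
 [230 230 229 230 230 232 236 148  81  72  75  77  76  62  58  48  52  50  75 192 232 229 228 228 228 228 228 228]]
```

View pics/v2.png

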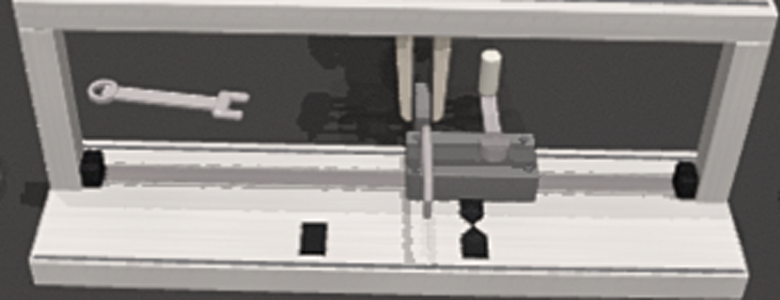

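```bash
cat >> h.py <<'E'
def align(s):
    g=cv2.cvtColor(s["pixels"],cv2.COLOR_BGR2GRAY).astype(float)
    def mid(v,L=130):
        k=np.where(g[v,364:392]<L)[0]+364;a,b=k[0],k[-1]
        return (a-(L-g[v,a])/(g[v,a-1]-g[v,a])+b+(L-g[v,b])/(g[v,b+1]-g[v,b]))/2
    pr,tr=[(mid(v),v) for v in(294,295,296,297)],[(mid(v),v) for v in(298,299,300,301)]
    a=to_rail(cast(s,pr,.034),O,YAW);b=to_rail(cast(s,tr,.036),O,YAW)
    print("pointer",a.round(4).tolist(),"\ntab",b.round(4).tolist(),"\noff mm",1e3*(a[:,1].mean()-b[:,1].mean()))
E
python3 - <<'E'
from h import *
align(bot.read_camera("scene"));align(bot.read_camera("scene"))
E
```

```text
pointer [[0.052, 0.0872], [0.0549, 0.0872], [0.0578, 0.0867], [0.0606, 0.087]] 
tab [[0.0654, 0.0873], [0.0683, 0.0873], [0.0711, 0.0874], [0.0739, 0.0872]] 
off mm -0.27110962506338154
pointer [[0.052, 0.0872], [0.0549, 0.0872], [0.0578, 0.0867], [0.0606, 0.087]] 
tab [[0.0654, 0.0873], [0.0683, 0.0873], [0.0711, 0.0874], [0.0739, 0.0872]] 
off mm -0.260330292636321
```

The pointer is within 0.3 mm of the tip. Next I release and regrasp the lever, then swing it home with radial force compliance so the carriage isn't dragged.

```bash
cat >> h.py <<'E'
def arc_comp(a0,a1,n=14,r=.07,k=15000.,speed=.06):
    p0=np.array(bot.current_ee_pos());off=np.zeros(3)
    u=lambda a: -EX*np.sin(a)+EY*np.cos(a)
    for a in np.linspace(a0,a1,n+1)[1:]:
        bot.line_to(p0+r*(u(a)-u(a0))+off,max_speed=speed)
        F=np.array(bot.current_contact_force());Fr=F@u(a);Ft=F@(-EX*np.cos(a)-EY*np.sin(a))
        print(f"a {a:.2f} Fr {Fr:.1f} Ft {Ft:.1f}")
        off+=np.clip(Fr/k,-.001,.001)*u(a)
E
python3 - <<'E'
from h import *
p=np.array(bot.current_ee_pos())
bot.set_gripper(.42); st("rel")
bot.line_to(p-ZT*.09,max_speed=.15)
align(bot.read_camera("scene"))
g=np.array([.5669,.058,.0918])+EY*.0912+EX*.001
bot.line_to(g-ZT*.09,max_speed=.15)
bot.line_to(g,max_speed=.1);st("at grip")
bot.set_gripper(0,15);st("grip")
align(bot.read_camera("scene"))
arc_comp(1.58,-.03);st("closed")
align(snap(3)["scene"])
E
```

```text
rel t 13.62 op 0.419 F rail [ 0.2  0.2 -0.5] tcp [0.578  0.0848 0.0597]
pointer [[0.052, 0.0872], [0.0549, 0.0872], [0.0578, 0.0867], [0.0606, 0.087]] 
tab [[0.0654, 0.0873], [0.0683, 0.0873], [0.0711, 0.0874], [0.0739, 0.0872]] 
off mm -0.2708639011878705
at grip t 16.1 op 0.417 F rail [-0.2  0.5 -1.1] tcp [0.5785 0.1485 0.0923]
grip t 16.54 op 0.192 F rail [-1.6 -1.1  2.2] tcp [0.5785 0.1486 0.0922]
pointer [[0.052, 0.0872], [0.0549, 0.0872], [0.0578, 0.0867], [0.0606, 0.087]] 
tab [[0.0654, 0.0873], [0.0683, 0.0873], [0.0711, 0.0874], [0.0739, 0.0872]] 
off mm -0.26615053311539183
a 1.47 Fr 1.6 Ft -1.3
a 1.35 Fr 0.7 Ft -1.4
a 1.24 Fr 0.9 Ft -1.5
a 1.12 Fr 0.7 Ft -0.7
a 1.00 Fr 0.1 Ft -1.2
a 0.89 Fr -1.0 Ft -0.9
a 0.78 Fr 0.3 Ft -0.8
a 0.66 Fr -0.5 Ft -0.2
a 0.54 Fr 2.1 Ft -1.3
a 0.43 Fr 1.5 Ft -1.5
a 0.31 Fr -0.2 Ft -0.3
a 0.20 Fr 1.5 Ft -1.2
a 0.08 Fr -0.3 Ft -1.1
a -0.03 Fr 0.3 Ft 6.7
closed t 20.56 op 0.192 F rail [-6.7  0.5  7.6] tcp [0.6571 0.2109 0.092 ]
pointer [[0.052, 0.0872], [0.0549, 0.0872], [0.0578, 0.0867], [0.0606, 0.087]] 
tab [[0.0654, 0.0873], [0.0683, 0.0873], [0.0711, 0.0874], [0.0739, 0.0872]] 
off mm -0.2738557567693728
```

```bash
python3 - <<'E'
from h import *
p=np.array(bot.current_ee_pos())
for i in range(1,4):
    bot.line_to(p+EX*.0015*i,max_speed=.03);st("press")
    if bot.current_contact_force()@EX<-18: break
bot.line_to(np.array(bot.current_ee_pos()),max_speed=.03)
bot.set_gripper(.42);st("rel")
bot.line_to(np.array(bot.current_ee_pos())-ZT*.16,max_speed=.15);bot.hold(.3);st("away")
c=snap(4);align(c["scene"])
a=c["scene"]["pixels"][170:330,170:510];b=c["top"]["pixels"][140:290,120:480]
cv2.imwrite("pics/v4.png",cv2.vconcat([cv2.resize(a,(640,300),interpolation=cv2.INTER_CUBIC),cv2.resize(b,(640,270),interpolation=cv2.INTER_CUBIC)]))
E
```

```text
press t 20.91 op 0.191 F rail [-10.2  -0.8  10.4] tcp [0.6573 0.2109 0.0919]
press t 21.16 op 0.19 F rail [-13.9  -1.2  12.4] tcp [0.6582 0.2108 0.0915]
press t 21.41 op 0.194 F rail [-14.9  -1.3  12.1] tcp [0.6592 0.2107 0.0912]
rel t 22.15 op 0.419 F rail [-0.6 -0.6 -1.3] tcp [0.659  0.2106 0.0908]
away t 23.67 op 0.421 F rail [1.  0.1 0.1] tcp [0.5679 0.221  0.2214]
pointer [[0.052, 0.0872], [0.0549, 0.0872], [0.0578, 0.0867], [0.0606, 0.087]] 
tab [[0.0654, 0.0873], [0.0683, 0.0873], [0.0711, 0.0874], [0.0739, 0.0872]] 
off mm -0.2546707188870456
```

View pics/v4.png

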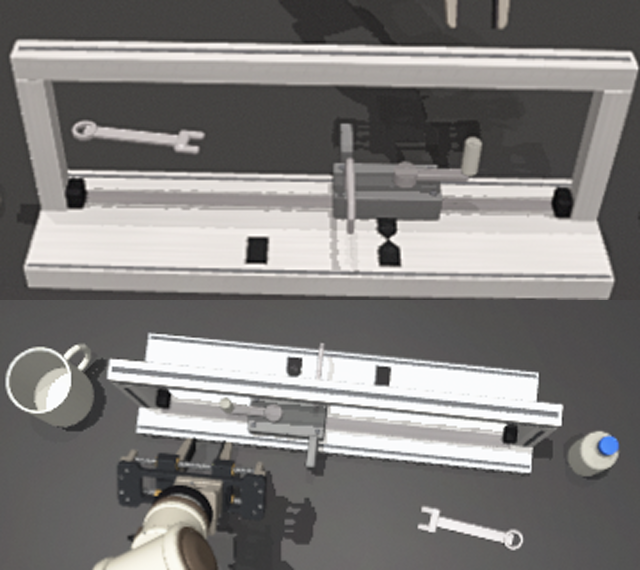

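Everything is clear. The lever looks home and the bystanders haven't moved. As a final numeric check, I compare the grip's rail x before and after.

```bash
python3 - <<'E'
from h import *
s=bot.read_camera("scene")
for n,(u0,u1) in (("scene0",(366,388)),("scene4",(410,434))):
    g=cv2.cvtColor(cv2.imread(f"pics/{n}.png"),cv2.COLOR_BGR2GRAY)
    v0=236
    m=(g[v0:258,u0:u1]>125).astype(np.uint8)
    k,l,stt,ce=cv2.connectedComponentsWithStats(m);i=1+np.argmax(stt[1:,4])
    ys,xs=np.where(l==i);top=[(xs[ys<=ys.min()+4].mean()+u0,v0+ys.min()+2)]
    print(n,stt[i],ce[i]+[u0,v0],"grip",to_rail(cast(s,[ce[i]+[u0,v0]],.105),O,YAW).round(4),to_rail(cast(s,top,.125),O,YAW).round(4))
a,b=[cv2.imread(f"pics/top{n}.png").astype(int) for n in(0,4)]
for n,(u0,u1,v0,v1) in {"wrench":(350,420,250,282),"bottle":(435,475,205,245),"jug":(120,178,160,200)}.items():
    print(n,"mean abs diff",abs(a-b)[v0:v1,u0:u1].mean().round(2))
E
```

```text
scene0 [  5   5  10  17 132] [375.61363636 249.43181818] grip [[-0.0069  0.0859]] [[-0.0038  0.0854]]
scene4 [  6   7  10  15 114] [420.40350877 250.36842105] grip [[-0.0066  0.1789]] [[-0.      0.1771]]
wrench mean abs diff 2.97
bottle mean abs diff 2.98
jug mean abs diff 3.05
```

```bash
python3 -c "
from h import *
st('end');bot.job_done()"
```

```text
end t 23.82 op 0.417 F rail [-0.  -0.4 -0.5] tcp [0.5679 0.221  0.2217]
the job is handed in; nothing more can be done
```

The carriage is locked at the pointed tab, and I handed the job in at 23.8 s with the gripper clear of everything. I came in with the tool tilted 35° and swung the lever open. Then I pinched the thumb plate, slid the carriage about 91 mm towards +y, and swung the lever back home against its stop.

**Last checks**
- **Alignment:** in the scene camera the pointer is about 0.3 mm short of the tab tip. That did not change through the release, the swing home or the retreat.
- **Lever home:** pressing it towards home met 15 N, well above the roughly 3 N needed to turn it, until the fingers slipped, so I take it to be on its stop. In the images the grip's rail x matches its first closed position to 0.3 mm by its centroid, but only to about 4 mm by its top edge. I couldn't confirm the angle by image to better than a few hundredths of a radian.
- **Bystanders:** the top view of the jug, bottle and wrench differs from the start only by image noise.

**Disagreements**
- **Grip travel:** by image it came out at 92 to 93 mm, against 91 mm for the pointer and tool. I put that down to pixel noise on a small blob.
- **Rail ends:** my rail-end fit in the top view failed, giving a length of 660 mm instead of 630 mm. I therefore worked relative to the pointer and tab rather than from the rail's middle.
- **Side load:** opening the lever left about 28 N on the tool, which was gone once I released it.

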